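Gauge the depth of the blind bore in the setting block

TASK

Take the depth gauge by its red handle out of the wooden stand, lower its rod into the bore of the steel setting block and gently push it down until the rod itself, not just the blue stop, bottoms out; press it lightly against the bottom for a second. Then let go and leave the gauge standing there with the blue stop resting flat on the block, so the depth can be read. Leave the other things alone and don't push the gauge into the block or the stand hard (stay below about 25 N).

Things in the scene. Friction and masses are not known exactly. Their poses are not given: they have to be found in the camera images.
- gauge: depth gauge standing upright in the wooden stand: a steel rod 13 mm in diameter with a red handle 44 (x) x 18 (y) x 34 (z) mm on top; loose, 150 g in all (varies). Origin at the rod's lower tip (centre), z up along the rod; the handle's centre is 113 mm above the origin and its top 130 mm. Grip the handle across its 18 mm y width; a dark collar of 20 mm diameter is below it from 90 mm to 96 mm.
- rod_tip (a point): centre of the flat lower end of the gauge's rod (same point as the gauge's origin)
- grip (a point): centre of the gauge's red handle, 113 mm above the rod tip; x along its 44 mm length, y across its 18 mm width
- stop_face (a point): centre of the underside of the gauge's blue stop, a bar 60 (x) x 26 (y) x 12 (z) mm round the rod, with a 4 mm brass boss on its top
- stop (a joint): how far (m) the blue stop has been pushed up the rod from its lowest place, where 18 mm of rod stick out under it; 0 at the start, at most 0.050. Rod sticking out = 18 mm + this value. A friction clip holds the stop: it takes about 5 N to slide it and it stays where it is left; the gauge's own weight does not slide it.
- block: steel setting block screwed to the bench: body 74 (x) x 66 (y) mm, top face 66 mm above the bench, with a low screwed flange 10 mm high (16 mm with its screws) at either x end, 112 mm long over all. Origin at the centre of its underside. (bore_bottom_c0 in the rules: the 12 mm disc that forms the bottom of its bore, its centre 6 mm below the bottom surface.)
- bore_mouth (a point): centre of the mouth of the block's only bore, in the middle of its top face and level with it; z up. The bore is vertical, 15 mm in diameter with a small chamfer, blind, with a hard flat bottom between 28 and 50 mm below the face: how deep is not known beforehand and differs every time.
- stand: wooden stand fixed to the bench, 80 x 60 mm and 40 mm high on a 100 x 80 x 6 mm foot; origin at the centre of its underside. The gauge's rod hangs 18 mm deep in its central 16 mm hole (28 mm deep), the blue stop resting on its top; the handle's long side is along the stand's x.
- nippers: steel nippers lying on the bench, 60 x 152 x 14 mm, bystander
- spool_tube: clear tube of cord with a pink cap standing on the bench, 30 mm diameter, 79 mm high, bystander
- tin_stops: small open aluminium tin, 72 x 88 x 26 mm, bystander
- plier_wrench: pliers with red and blue handles lying on the bench, 44 x 199 x 16 mm, bystander
Things that resemble listed ones, but are neither listed nor needed, are in the scene too. Leave any turquoise look-alike of the gauge alone.

How it is judged:
On the way, in this order (a step that is already met when the one before it is completed fails the run):
1. the gauge is lifted clear of the stand, its rod tip higher than 50 mm above the bench (height (world z) of rod_tip above 0.05 m), for 0.1 s.
2. the rod stands on the bottom of the bore, the stop on the block's face, and the rod is kept pressed on the bottom with at least 2 N for 0.5 s (distance between rod_tip and bore_bottom_c0 below 0.0078 m and z of stop_face in the frame of bore_mouth between -0.002 and 0.0018 m and contact force between gauge and bore_bottom_c0 above 2 N), for 0.5 s.
At the end, for the whole second after the job is handed in: The gauge stands released and still in the block's bore, upright within 4 degrees, the rod's tip within about 1.8 mm of the bottom of the bore and the underside of the blue stop within 1.8 mm of the block's top face (distance between rod_tip and bore_bottom_c0 below 0.0078 m and z of stop_face in the frame of bore_mouth between -0.002 and 0.0018 m and angle between gauge's own z axis and vertical below 0.07 rad and linear speed of gauge below 0.01 m/s and contact force between the fingers and gauge below 0.1 N); the robot touches nothing.
It fails at once if the gauge is pushed into the block with more than 25 N (contact force between gauge and bore_bottom_c0 above 25 N or contact force between gauge and block above 25 N).
It fails at once if the gauge is pushed against the stand with more than 25 N (contact force between gauge and stand above 25 N).
It fails at once if the nippers, the tube, the tin or the pliers are moved more than 20 mm (distance of any of nippers, spool_tube, tin_stops, plier_wrench from where it was at the start of the episode above 0.02 m).
It also fails if it takes over 51 s, if anything falls off the work surface, if the arm or the gripper's body presses on something with over 40 N, if the wrist force passes 120 N, or if a joint passes its speed limit or range.

ROBOT

A 6-joint arm with a two-finger parallel gripper is mounted at the origin on the work surface; the furniture and walls round the work are solid. World frame = base frame: x ahead of the robot, y to its left, z up, the work surface at z = 0. Lengths are in m, angles in rad, forces in N, time in s.
With the tool pointing down it reaches from about 0.225 to 0.875 m from the base axis. Payload 3.4 kg.
Tool frame: the origin (TCP) lies between the finger pads; the fingertips stand 22 mm ahead of it and the grasp point (between the pads) lies 3 mm ahead of it (manip.finger_overhang is the distance from the TCP to the fingertips, in m); z points along the fingers, y is the line along which they close (so a half turn about z gives the same grasp; the last joint's range is limited). The gripper opens to 85 mm and grips with 20 to 120 N. Pads are 22 mm wide; open, the fingers measure 114 mm over their backs; the gripper's body (76 mm by 85 mm) begins 54 mm behind the grasp point. The pads swing forward as they close: fully open they stand 13 mm farther back than shut.
Start: joints at [1.185, 0.276, 1.505, -0, 1.361, -0.121], TCP at [0.151, 0.555, 0.253] pointing down, gripper open.
Joint ranges: [-2.89, 2.89], [-0.75, 2.08], [0.22, 2.7], [-1.18, 4.32], [0.11, 2.71], [-2.7, 2.7]. Speed limits (rad/s): [2.57, 2.57, 3.14, 3.14, 3.14, 3.14].

INTERFACE

Orientations are given as a unit quaternion [w, x, y, z].
In Python, from rig import get_state, eyes, order, manip gives the robot as it stands.
- The arm moves only by the tool drive_tool, never from a script. Its argument "rows" is a list of rows, each a list of 4 numbers: the shift along the tool's x, y, z in units of 25 mm (1.0 is 25 mm), then the turn about the tool's z in units of 6 degrees (1.0 is 6 degrees). A call has exactly 8 rows; each row is the pose to reach, as a shift and turn from the pose commanded when the call began, along the tool's axes at that moment; what a row does not reach only later rows make up. A row lasts 1/12 s, in which the tool goes at most 41.7 mm and 7.16 degrees, less where a joint would pass 70% of its speed; a pose out of reach is approached as far as the arm can. A call with a gripper value outside its range is refused whole. "grip" is the finger opening in mm, from 0 to 85.4, set as the call begins (left out, the last holds). The fingers move at their own pace and stop on an object; "newtons" is the grip in N (left out, the last holds). Time passes only in rows, so rows that repeat a pose let the fingers close, or fill a call up. It gives the time, the measured TCP pose, the force, the opening and the grip force at its end, in the units of the state.
- get_state(): the state, without advancing time (a new reading comes with each control period).
- eyes.get_image(name): name is "scene" or "top" or "wrist"; returns (picture, depth): 384x512x3 uint8, red, green, blue; 384x512 float32, m along the optical axis (not along the pixel's ray), 0 where there is no reading.
- eyes.camera_info(name): a dict with "fx", "fy", "cx", "cy" (pixels), "dist" ([k1, k2, p1, p2, k3] as OpenCV has them; the pictures are not rectified), "R" (3x3) and "t" (3): a world point X has camera coordinates R X + t. Camera axes: x right, y down, z forward; pixel columns grow to the right and rows downward; lengths in m; the calibration is good to about 2 mm. A picture is of the moment at which its call begins: read the wrist's pose just before it. camera_info takes no time and is no camera call; for the wrist camera it gives the pose at the moment of the call.
- order.sign_off(): hands the job in; it is judged then, once.
The state is a dict: "clock": time; "qpos": joint angles; "qd": joint speeds; "effort": joint torques, N m; "position": TCP position; "ee_rot": TCP orientation; "contact_force": force on the tool from outside, world axes, zero at the start; "moment": the same for the moment, N m; "width": finger opening in m; "gripper_force": force on a finger pad.
Only numpy, scipy, OpenCV 4.12 (cv2) and the standard library are available. Lean on these libraries where they do the work, as an engineer would, in place of code of your own. Each camera call takes 0.05 s, during which the arm holds its last target. There are 200 camera calls.

## Working session

There is one attempt and no reset: what is moved stays moved. The work goes in short steps, Python scripts to look and compute and a tool call to move; the robot and the scene stay as the last step left them, time stands still between calls to the robot, and variables do not carry over. Pictures are saved under pics/ and viewed, at most 10 in all, crops included, and the job is handed in when it is done.

Besides the shell and the picture viewer there is one more tool, called after "Request:" by a JSON object that holds its "method" and its "body", one argument or row to a line. drive_tool: Moves the arm, as the interface text tells. Its arguments: {"type":"object","properties":{"rows":{"type":"array","items":{"type":"array","items":{"type":"number"}}},"grip":{"type":"number"},"newtons":{"type":"number"}},"required":["rows"]}

```bash
mkdir -p pics; ls; cat > h.py <<'E'
import numpy as np, cv2
from rig import get_state, eyes, order, manip
def grab(n):
    i=eyes.camera_info(n); p,d=eyes.get_image(n); return p,d,i
def pts(d,i,mask=None):
    v,u=np.nonzero((d>0) if mask is None else (mask&(d>0)))
    return world(u,v,d[v,u],i)
def world(u,v,z,i):
    K=np.array([[i['fx'],0,i['cx']],[0,i['fy'],i['cy']],[0,0,1]])
    n=cv2.undistortPoints(np.stack([u,v],-1).astype(float).reshape(-1,1,2),K,np.array(i['dist'])).reshape(-1,2)
    c=np.c_[n,np.ones(len(n))]*np.asarray(z,float).reshape(-1,1)
    return (c-np.array(i['t']))@np.array(i['R'])
def ray(u,v,h,i):
    a=world(np.atleast_1d(u),np.atleast_1d(v),np.ones(np.size(u)),i)
    o=-np.array(i['R']).T@np.array(i['t']); r=a-o
    return o+r*((h-o[2])/r[:,2])[:,None]
E
python3 - <<'E'
from h import *
s=get_state();print(s)
for n in("scene","top"):
    p,d,i=grab(n); cv2.imwrite(f"pics/{n}0.png",p[...,::-1]); np.savez(f"/tmp/{n}0.npz",p=p,d=d,**{k:np.array(v) for k,v in i.items()})
    print(n,(-np.array(i['R']).T@np.array(i['t'])).round(3))
E
```

```text
pics
{'clock': 0.0, 'qpos': array([ 1.18501267e+00,  2.76590402e-01,  1.50616777e+00,  1.29855812e-05,
        1.36067432e+00, -1.20995828e-01]), 'qd': array([-9.82675000e-04, -1.16186727e-03, -6.16812182e-04,  1.69822811e-03,
       -7.04812618e-04, -4.55407048e-06]), 'effort': array([ 1.70202304e-03, -4.16760743e+01, -2.45807862e+01,  2.57618797e-05,
        1.09243824e-02, -9.48351158e-06]), 'position': array([0.15029045, 0.55449686, 0.25242848]), 'ee_rot': array([-2.36758288e-04,  1.32008776e-01,  9.91248121e-01, -8.88955273e-04]), 'contact_force': array([ 0.02471646,  0.09987131, -0.08498548]), 'moment': array([-0.03467546, -0.02555948, -0.11096142]), 'gripper_force': 0.0, 'width': 0.08568786199991615}
scene [-0.329 -0.58   0.638]
top [0.366 0.069 1.358]
```

View pics/scene0.png

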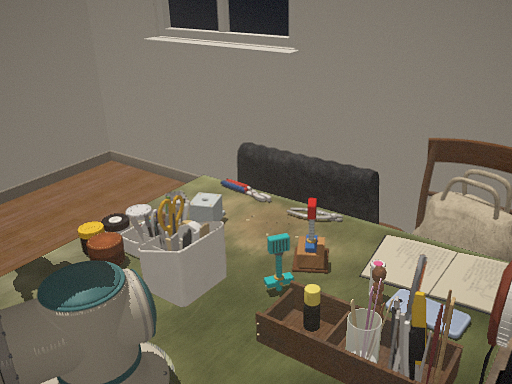

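View pics/top0.png

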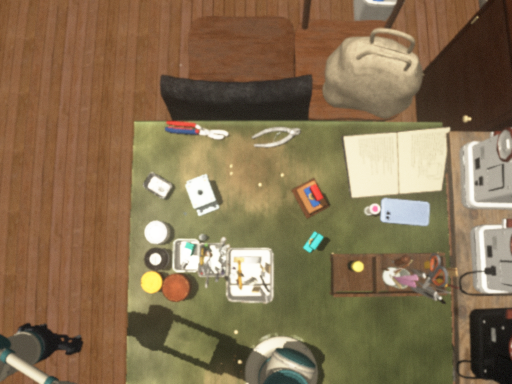

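The scene view shows the red-handled gauge at (312,210) in its stand, the block at (206,207) and the turquoise look-alike at (278,262). In the top view the gauge is at (315,193), the block at (201,195), the look-alike at (314,242) and the arm at bottom left.

```bash
cat > m.py <<'E'
from h import *
for n in("top","scene"):
    z=np.load(f"/tmp/{n}0.npz"); p,d,i=z['p'],z['d'],z
    hsv=cv2.cvtColor(p,cv2.COLOR_RGB2HSV)
    H,S,V=[hsv[...,k].astype(int) for k in range(3)]
    W=np.full(p.shape,np.nan); m=d>0; W[m]=pts(d,i)
    red=((H<8)|(H>172))&(S>150)&(V>90)
    wx,wy,wz=[W[...,k] for k in range(3)]
    reg=(wx>.3)&(wx<.62)&(wy>-.25)&(wy<.05)
    def rep(name,mk):
        P=W[mk]; 
        if len(P)<5: print(n,name,len(P));return
        r=cv2.minAreaRect((P[:,:2]*1000).astype(np.float32))
        print(n,name,len(P),"rect mm",np.round(r[0],1),np.round(r[1],1),round(r[2],1),"mean",P.mean(0).round(4),"z pct",np.percentile(P[:,2],[5,50,95]).round(4))
    rep("red",red&reg&(wz>.08))
    rep("redtop",red&reg&(wz>.145))
    rep("blue",(H>100)&(H<125)&(S>130)&reg&(wz>.03))
    rep("stand",reg&(H>5)&(H<22)&(wz>.033)&(wz<.047)&(wx>.4))
    rb=(wx>.35)&(wx<.56)&(wy>.1)&(wy<.3)
    rep("blocktop",rb&(wz>.060)&(wz<.074))
    rep("flange",rb&(wz>.008)&(wz<.02)&(wx>.4)&(S<60))
    if n=="top":
        mk=rb&(wz>.06)&(wz<.074); v,u=np.nonzero(mk); print(u.min(),u.max(),v.min(),v.max())
        a=cv2.resize(p[160:270,150:350],None,fx=4,fy=4,interpolation=cv2.INTER_CUBIC); cv2.imwrite("pics/topcrop.png",a[...,::-1])
E
python3 m.py
```

```text
top red 116 rect mm [514.6 -89.6] [41.9 19.1] 28.7 mean [ 0.514  -0.0889  0.1494] z pct [0.1396 0.1502 0.1549]
top redtop 104 rect mm [514.9 -89.7] [41.3 19. ] 27.3 mean [ 0.5147 -0.0893  0.1507] z pct [0.1464 0.1507 0.155 ]
top blue 37 rect mm [513.6 -88.6] [51.1 18. ] 26.6 mean [ 0.5084 -0.0883  0.0517] z pct [0.0472 0.0515 0.0561]
top stand 275 rect mm [515.6 -88.9] [80.2 61.4] 27.7 mean [ 0.5109 -0.0822  0.0392] z pct [0.0353 0.0391 0.0436]
top blocktop 623 rect mm [456.4 220.7] [208.4 132.7] 1.9 mean [0.4975 0.2414 0.0654] z pct [0.0613 0.0651 0.0699]
top flange 119 rect mm [521.2 236.4] [103.5  65. ] 20.3 mean [0.4848 0.2231 0.0119] z pct [0.0082 0.011  0.0183]
183 229 180 252
scene red 166 rect mm [514.2 -90.3] [45.3 15.9] 31.0 mean [ 0.5055 -0.0949  0.1433] z pct [0.1234 0.1479 0.1537]
scene redtop 95 rect mm [514. -90.] [45.3 15.4] 30.6 mean [ 0.5106 -0.0919  0.1514] z pct [0.1462 0.1522 0.1539]
scene blue 65 rect mm [512.9 -91.8] [56.8 22.6] 27.0 mean [ 0.5012 -0.0968  0.0517] z pct [0.0444 0.0526 0.0549]
scene stand 374 rect mm [514.6 -89.4] [85.4 59.9] 27.9 mean [ 0.5054 -0.0942  0.04  ] z pct [0.0347 0.0404 0.0428]
scene blocktop 377 rect mm [454.9 239.8] [ 87.4 210.6] 88.6 mean [0.5164 0.2356 0.0661] z pct [0.0614 0.0666 0.0688]
scene flange 29 rect mm [513.9 217.7] [31.1 77.9] 66.3 mean [0.5236 0.2175 0.0163] z pct [0.0102 0.0177 0.0195]
```

View pics/topcrop.png

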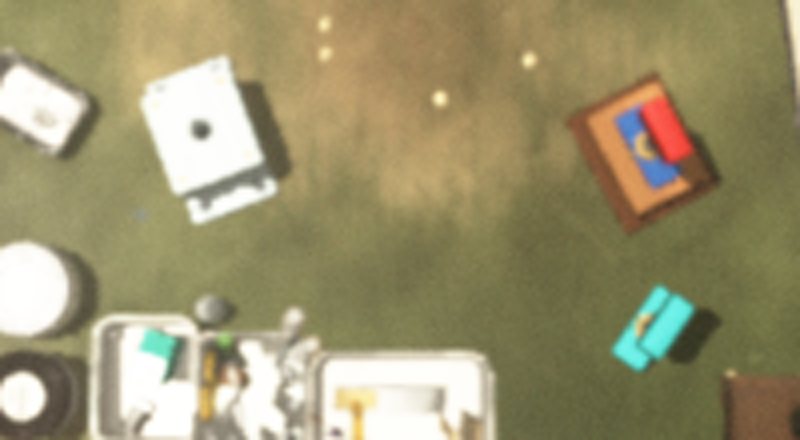

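The crop shows the bore at crop (200,129), which is top pixel (200,192), and the handle's long axis about 29° from world x. I'll compute the bore position and the heights along the path.

```bash
python3 - <<'E'
from h import *
for n,bp in(("top",(200,192.25)),("scene",None)):
    z=np.load(f"/tmp/{n}0.npz"); p,d,i=z['p'],z['d'],z
    W=np.full(p.shape,np.nan); W[d>0]=pts(d,i)
    wx,wy,wz=[W[...,k] for k in range(3)]
    mk=(wx>.44)&(wx<.57)&(wy>.17)&(wy<.32)&(wz>.06)&(wz<.074)
    P=W[mk]; r=cv2.minAreaRect((P[:,:2]*1000).astype(np.float32)); print(n,np.round(r[0],1),np.round(r[1],1),r[2])
    if bp: print(ray(*bp,.066,i))
    o=(wz>.12)&(wx>.1)&(wx<.65)&(wy>-.2)&(wy<.6)
    for x0 in np.arange(.2,.65,.1): print(x0,[round(float(np.nanmax(np.r_[0,wz[(wx>=x0)&(wx<x0+.1)&(wy>=y0)&(wy<y0+.1)]])),2) for y0 in np.arange(-.2,.6,.1)])
E
```

```text
top [524.7 238.8] [74.9 66.4] 21.199501037597656
[[0.52334641 0.23717418 0.066     ]]
0.2 [0.07, 0.01, 0.16, 0.2, 0.14, 0.07, 0.06, 0.6]
0.30000000000000004 [0.13, 0.14, 0.15, 0.2, 0.15, 0.06, 0.01, 0.0]
0.4000000000000001 [0.15, 0.16, 0.01, 0.02, 0.07, 0.05, 0.05, 0.0]
0.5000000000000001 [0.15, 0.16, 0.01, 0.07, 0.07, 0.03, 0.03, 0.0]
0.6000000000000001 [0.01, 0.02, 0.02, 0.02, 0.01, 0.01, 0.01, 0.0]
scene [524.1 238.3] [81.6 67.5] 21.11810874938965
0.2 [0.07, 0.0, 0.16, 0.2, 0.14, 0.07, 0.06, 0.0]
0.30000000000000004 [0.13, 0.13, 0.15, 0.19, 0.15, 0.06, 0.05, 0.0]
0.4000000000000001 [0.15, 0.15, 0.01, 0.07, 0.07, 0.05, 0.05, 0.0]
0.5000000000000001 [0.15, 0.16, 0.01, 0.07, 0.07, 0.03, 0.03, 0.0]
0.6000000000000001 [0.01, 0.02, 0.02, 0.02, 0.02, 0.01, 0.0, 0.0]
```

Request:
{"method": "drive_tool", "body": {
  "rows": [
    [-1.5,-0.7,0,1.1],
    [-3,-1.4,0,2.2],
    [-4.5,-2.1,0,3.3],
    [-6,-2.8,0,4.4],
    [-7.5,-3.5,0,5.5],
    [-9,-4.2,0,6.6],
    [-10.5,-4.9,0,7.7],
    [-12,-5.6,0,8.8]
  ]
}}

```text
clock: 0.77
position: [0.4044, 0.3397, 0.2531]
ee_rot: [-0.0, 0.561, 0.828, -0.0]
contact_force: [0.2, 0.2, -0.4]
width: 0.0854
gripper_force: 0.0
```

```bash
cat > go.py <<'E'
import sys
from h import *
from scipy.spatial.transform import Rotation as R
# go.py x y z angle(tool x, deg, world)
s=get_state(); w,a,b,c=s['ee_rot']; M=R.from_quat([a,b,c,w]).as_matrix()
x,y,z,t=map(float,sys.argv[1:5])
d=M.T@(np.array([x,y,z])-s['position'])/.025
ang=np.degrees(np.arctan2(M[1,0],M[0,0]))
print(s['clock'],"pos",s['position'].round(4),"ang",ang.round(2),"tilt",np.round(M[:,2],4),"F",s['contact_force'].round(2),"w",round(s['width'],4),"gf",s['gripper_force'])
print("units",d.round(2),"turn",round((ang-t+180)%360-180,2)/6)
E
python3 go.py .524 .238 .252 28.5
```

```text
0.7667 pos [0.4044 0.3397 0.2531] ang 111.7 tilt [-4.e-04 -1.e-04 -1.e+00] F [ 0.2   0.15 -0.45] w 0.0854 gf 0.0
units [-5.55  2.94  0.04] turn 13.866666666666667
```

Request:
{"method": "drive_tool", "body": {
  "rows": [
    [-1.2,0.6,0,1.1],
    [-2.4,1.2,0,2.2],
    [-3.6,1.8,0,3.3],
    [-4.8,2.4,0,4.4],
    [-5.4,2.8,0,5.5],
    [-5.5,2.9,0,6.6],
    [-5.5,2.9,0,7.7],
    [-5.5,2.9,0,8.8]
  ]
}}

```text
clock: 1.43
position: [0.5225, 0.2403, 0.2525]
ee_rot: [-0.0, 0.871, 0.491, -0.001]
contact_force: [0.3, 0.3, 0.2]
width: 0.0853
gripper_force: 0.0
```

```bash
python3 go.py .514 -.09 .252 28.5; python3 - <<'E'
from h import *
p,d,i=grab("wrist"); cv2.imwrite("pics/w1.png",p[...,::-1]); np.savez("/tmp/w1.npz",p=p,d=d,**{k:np.array(v) for k,v in i.items()})
print((-np.array(i['R']).T@np.array(i['t'])).round(3))
E
```

```text
1.4333 pos [0.5225 0.2403 0.2525] ang 58.82 tilt [-1.5e-03 -4.0e-04 -1.0e+00] F [0.31 0.33 0.15] w 0.0853 gf 0.0
units [-11.48   6.55   0.03] turn 5.053333333333334
[0.557 0.299 0.374]
```

View pics/w1.png

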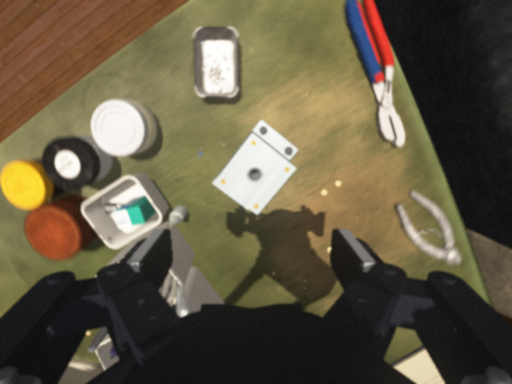

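The wrist view shows the bore at (254,174). I'll measure it and move on to the gauge.

```bash
cat > bore.py <<'E'
import sys
from h import *
z=np.load(sys.argv[1]); p,i=z['p'],z; u0,v0,r=map(int,sys.argv[2:5])
g=cv2.cvtColor(p,cv2.COLOR_RGB2GRAY)[v0-r:v0+r,u0-r:u0+r]
g=cv2.resize(g,None,fx=4,fy=4,interpolation=cv2.INTER_CUBIC)
m=(g<(int(g.min())+int(np.median(g)))//2).astype(np.uint8)
cs,_=cv2.findContours(m,0,2); c=max((c for c in cs),key=cv2.contourArea)
(e,ax,a)=cv2.fitEllipse(c); u=u0-r+(e[0]+.5)/4-.5; v=v0-r+(e[1]+.5)/4-.5
print("ellipse",u,v,np.array(ax)/4,"bore",ray(u,v,.066,i).round(4),"fx",i['fx'])
W=np.full(p.shape,np.nan); W[z['d']>0]=pts(z['d'],z)
mk=(np.hypot(W[...,0]-.524,W[...,1]-.238)<.06)&(abs(W[...,2]-.066)<.006)
P=W[mk]; rr=cv2.minAreaRect((P[:,:2]*1000).astype(np.float32)); print(len(P),np.round(rr[0],1),np.round(rr[1],1),rr[2],np.median(P[:,2]))
E
python3 bore.py /tmp/w1.npz 254 174 11
```

```text
ellipse 254.1990966796875 173.77105331420898 [10.81112766 11.30610275] bore [[0.5264 0.2404 0.066 ]] fx 266.1702219284016
3341 [525.6 239. ] [74.4 66.3] 21.26132583618164 0.06662217994133837
```

Request:
{"method": "drive_tool", "body": {
  "rows": [
    [-1.4,0.8,0,1.0],
    [-2.8,1.6,0,2.0],
    [-4.2,2.4,0,3.0],
    [-5.6,3.2,0,4.0],
    [-7,4,0,5.0],
    [-8.4,4.8,0,5.05],
    [-9.8,5.6,0,5.05],
    [-11.2,6.4,0,5.05]
  ]
}}

```text
clock: 2.15
position: [0.5157, -0.083, 0.2532]
ee_rot: [-0.0, 0.968, 0.251, -0.0]
contact_force: [0.4, -0.1, -0.8]
width: 0.0852
gripper_force: 0.0
```

```bash
python3 go.py .5145 -.09 .141 28.5; python3 - <<'E'
from h import *
p,d,i=grab("wrist"); cv2.imwrite("pics/w2.png",p[...,::-1]); np.savez("/tmp/w2.npz",p=p,d=d,**{k:np.array(v) for k,v in i.items()})
hsv=cv2.cvtColor(p,cv2.COLOR_RGB2HSV);H,S,V=[hsv[...,k].astype(int) for k in range(3)]
W=np.full(p.shape,np.nan); W[d>0]=pts(d,i)
near=np.hypot(W[...,0]-.5145,W[...,1]+.09)<.06
for nm,mk in(("redtop",((H<8)|(H>172))&(S>130)&(abs(W[...,2]-.152)<.006)),("blue",(H>100)&(H<125)&(S>130)&(abs(W[...,2]-.052)<.006)),("stand",(abs(W[...,2]-.04)<.006))):
    P=W[mk&near]; 
    if len(P)>5:
        r=cv2.minAreaRect((P[:,:2]*1000).astype(np.float32)); print(nm,len(P),np.round(r[0],1),np.round(r[1],1),round(r[2],1),np.median(P[:,2]))
E
```

```text
2.15 pos [ 0.5157 -0.083   0.2532] ang 29.09 tilt [-2.e-04  2.e-04 -1.e+00] F [ 0.42 -0.07 -0.81] w 0.0852 gf 0.0
units [-0.18  0.22  4.49] turn 0.09833333333333333
redtop 789 [517.3 -88.2] [43.3 18. ] 27.9 0.1524805378077586
blue 205 [533.9 -83. ] [17.7 17.2] 29.4 0.05271989960352948
stand 1717 [517.  -88.5] [80.3 59.2] 28.0 0.040598117866334965
```

View pics/w2.png

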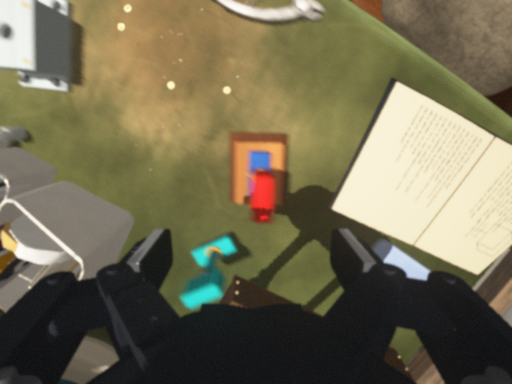

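The handle is at (263,195) in the stand and there is clearance around it. I'll descend and check before closing.

Request:
{"method": "drive_tool", "body": {
  "rows": [
    [-0.1,0.2,0.6,0.18],
    [-0.1,0.2,1.3,0.18],
    [-0.1,0.2,2.0,0.18],
    [-0.1,0.2,2.7,0.18],
    [-0.1,0.2,3.4,0.18],
    [-0.1,0.2,4.0,0.18],
    [-0.1,0.2,4.4,0.18],
    [-0.1,0.2,4.4,0.18]
  ],
  "grip": 50
}}

```text
clock: 2.87
position: [0.515, -0.0862, 0.141]
ee_rot: [-0.001, 0.97, 0.241, -0.002]
contact_force: [-0.0, -0.4, 0.3]
width: 0.0498
gripper_force: 0.0
```

```bash
python3 go.py .516 -.089 .141 28
```

```text
2.8667 pos [ 0.515  -0.0862  0.141 ] ang 27.93 tilt [-0.0048  0.0016 -1.    ] F [-0.02 -0.43  0.3 ] w 0.0498 gf 0.0
units [-0.02  0.12  0.  ] turn -0.011666666666666667
```

Request:
{"method": "drive_tool", "body": {
  "rows": [
    [0,0.12,0,0],
    [0,0.12,0,0],
    [0,0.12,0,0],
    [0,0.12,0,0],
    [0,0.12,0,0],
    [0,0.12,0,0],
    [0,0.12,0,0],
    [0,0.12,0,0]
  ],
  "grip": 28,
  "newtons": 30
}}

```text
clock: 3.53
position: [0.518, -0.0896, 0.1434]
ee_rot: [0.0, 0.971, 0.241, 0.0]
contact_force: [-0.5, 0.0, 0.3]
width: 0.028
gripper_force: 0.0
```

Request:
{"method": "drive_tool", "body": {
  "rows": [
    [0,0,0,0],
    [0,0,0,0],
    [0,0,0,0],
    [0,0,0,0],
    [0,0,0,0],
    [0,0,0,0],
    [0,0,0,0],
    [0,0,0,0]
  ],
  "grip": 8,
  "newtons": 40
}}

```text
clock: 4.2
position: [0.518, -0.0895, 0.1434]
ee_rot: [-0.0, 0.971, 0.241, 0.0]
contact_force: [0.4, 0.5, 2.0]
width: 0.0174
gripper_force: 41.6
```

```bash
python3 go.py .516 -.089 .141 28
```

```text
4.2 pos [ 0.518  -0.0895  0.1434] ang 27.85 tilt [ 0.e+00  2.e-04 -1.e+00] F [0.36 0.53 2.05] w 0.0174 gf 41.641048192977905
units [-0.06 -0.06  0.09] turn -0.024999999999999998
```

Gripped: width 17.4 mm, 42 N. Lifting straight up.

Request:
{"method": "drive_tool", "body": {
  "rows": [
    [0,0,-0.2,0],
    [0,0,-0.6,0],
    [0,0,-1.0,0],
    [0,0,-1.5,0],
    [0,0,-2.0,0],
    [0,0,-2.5,0],
    [0,0,-3.0,0],
    [0,0,-3.2,0]
  ]
}}

```text
clock: 4.87
position: [0.5192, -0.09, 0.226]
ee_rot: [0.001, 0.971, 0.241, 0.002]
contact_force: [0.6, -0.5, -2.2]
width: 0.0173
gripper_force: 41.2
```

```bash
python3 go.py .527 .2385 .223 28
```

```text
4.8667 pos [ 0.5192 -0.09    0.226 ] ang 27.85 tilt [ 0.0042 -0.0013 -1.    ] F [ 0.61 -0.46 -2.22] w 0.0173 gf 41.15157186985016
units [  6.41 -11.47   0.1 ] turn -0.024999999999999998
```

Request:
{"method": "drive_tool", "body": {
  "rows": [
    [0.5,-0.9,0,0],
    [1.2,-2.1,0,0],
    [1.9,-3.4,0,0],
    [2.6,-4.7,0,0],
    [3.3,-5.9,0,0],
    [4.0,-7.1,0,0],
    [4.7,-8.3,0,0],
    [5.3,-9.4,0,0]
  ]
}}

```text
clock: 5.53
position: [0.5254, 0.1822, 0.2237]
ee_rot: [-0.0, 0.971, 0.241, 0.0]
contact_force: [1.6, -0.0, -2.3]
width: 0.017
gripper_force: 41.1
```

Request:
{"method": "drive_tool", "body": {
  "rows": [
    [0.5,-0.9,0,0],
    [0.9,-1.6,0,0],
    [1.1,-1.9,0,0],
    [1.17,-2.03,0,0],
    [1.17,-2.03,0,0],
    [1.17,-2.03,0,0],
    [1.17,-2.03,0,0],
    [1.17,-2.03,0,0]
  ]
}}

```text
clock: 6.2
position: [0.5277, 0.2374, 0.2234]
ee_rot: [0.0, 0.971, 0.24, -0.0]
contact_force: [-0.5, 0.5, -2.6]
width: 0.0178
gripper_force: 41.1
```

```bash
python3 go.py .5275 .2387 .223 28;  python3 - <<'E'
from h import *
for n in("wrist","scene","top"):
    p,d,i=grab(n); np.savez(f"/tmp/{n}3.npz",p=p,d=d,**{k:np.array(v) for k,v in i.items()})
    cv2.imwrite(f"pics/{n}3.png",p[...,::-1])
    if n=="scene": S=cv2.resize(p[130:250,140:300],None,fx=4,fy=4,interpolation=cv2.INTER_CUBIC); cv2.imwrite("pics/sc3.png",S[...,::-1])
E
```

```text
6.2 pos [0.5277 0.2374 0.2234] ang 27.76 tilt [-1.e-04 -4.e-04 -1.e+00] F [-0.52  0.55 -2.61] w 0.0178 gf 41.1312460899353
units [ 0.02 -0.05  0.02] turn -0.04
```

View pics/wrist3.png

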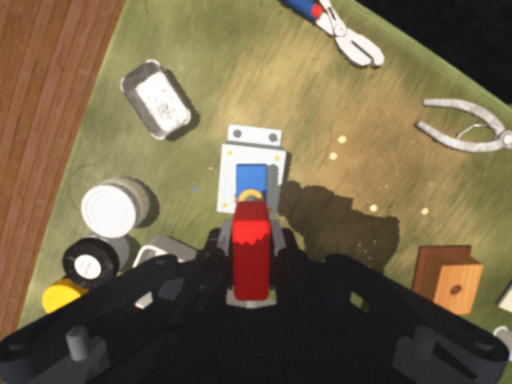

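View pics/sc3.png

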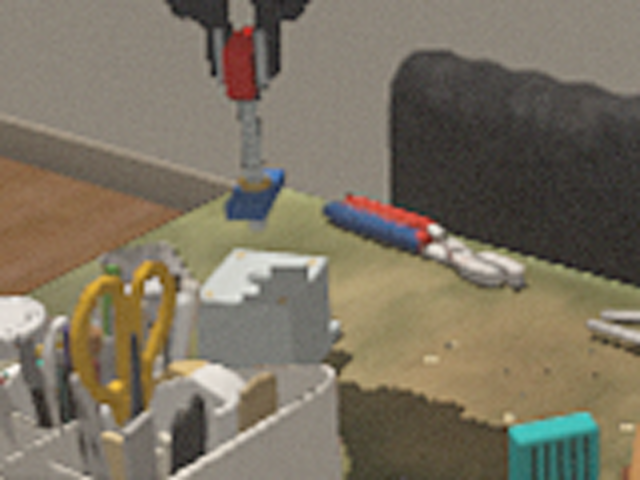

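The wrist view shows the stop (252,180) hanging over the block top, about u 219–285. The scene crop confirms the rod is hanging above the block. I'll compare stop and block edges in this same image.

```bash
cat > rel.py <<'E'
from h import *
for n in("wrist","top","scene"):
    z=np.load(f"/tmp/{n}3.npz"); p,d=z['p'],z['d']
    hsv=cv2.cvtColor(p,cv2.COLOR_RGB2HSV);H,S,V=[hsv[...,k].astype(int) for k in range(3)]
    W=np.full(p.shape,np.nan); W[d>0]=pts(d,z)
    near=np.hypot(W[...,0]-.525,W[...,1]-.239)<.062
    def ext(nm,mk,a):
        P=W[mk&near]*1000
        if len(P)<8: print(n,nm,len(P));return
        a=np.radians(a);e=np.array([np.cos(a),np.sin(a)]);f=np.array([-e[1],e[0]])
        print(n,nm,len(P),"along",np.percentile(P[:,:2]@e,[0.5,2,98,99.5]).round(1),"across",np.percentile(P[:,:2]@f,[.5,2,98,99.5]).round(1),"z",np.percentile(P[:,2],[5,50,95]).round(1))
    ext("block",(abs(W[...,2]-.066)<.005)&(S<80),21.2)
    bl=(H>100)&(H<125)&(S>120)
    ext("stoptop",bl&(abs(W[...,2]-.132)<.006),27.8)
    ext("stopall",bl&(W[...,2]>.11),27.8)
    ext("redtop",((H<8)|(H>172))&(S>130)&(abs(W[...,2]-.232)<.006),27.8)
for a in(21.2,27.8):
    a=np.radians(a);e=np.array([np.cos(a),np.sin(a)]);f=np.array([-e[1],e[0]])
    for q in((525,239),(527.7,237.4)): print(np.degrees(a),q,np.array(q)@e,np.array(q)@f)
E
python3 rel.py
```

```text
wrist block 2420 along [540.3 542.1 613.7 613.9] across [ 0.   0.7 65.1 65.7] z [65.5 66.6 67.8]
wrist stoptop 725 along [582.9 585.2 606.5 606.7] across [-46.6 -46.4 -23.6 -23.4] z [131.4 132.6 133.7]
wrist stopall 725 along [582.9 585.2 606.5 606.7] across [-46.6 -46.4 -23.6 -23.4] z [131.4 132.6 133.7]
wrist redtop 3101 along [557.  558.3 599.  599.2] across [-43.4 -43.3 -26.1 -25.8] z [229.9 232.3 233.5]
top block 182 along [538.5 538.7 598.  600.5] across [-0.1  0.2 65.3 65.6] z [61.6 65.3 69.2]
top stoptop 0
top stopall 0
top redtop 0
scene block 365 along [536.2 537.4 611.6 613.3] across [-1.  -0.4 64.7 65.7] z [62.8 66.7 68.9]
scene stoptop 12 along [544.2 544.6 601.1 601.7] across [-48.3 -48.1 -26.1 -26. ] z [127.6 130.7 134.2]
scene stopall 16 along [544.3 544.8 600.8 601.6] across [-48.3 -48.  -25.4 -25.1] z [123.4 128.8 134.1]
scene redtop 44 along [552.2 552.3 586.6 588.5] across [-42.8 -42.5 -28.3 -27. ] z [226.8 232.2 234. ]
21.200000000000003 (525, 239) 575.898267887764 32.97248919740895
21.200000000000003 (527.7, 237.4) 577.8369428389145 30.50438477624246
27.8 (525, 239) 575.871419029153 -33.438133102037824
27.8 (527.7, 237.4) 577.51356903769 -36.112706591299656
```

Request:
{"method": "drive_tool", "body": {
  "rows": [
    [0,-0.02,0.1,0],
    [0,-0.04,0.3,0],
    [0,-0.06,0.5,0],
    [0,-0.06,0.7,0],
    [0,-0.06,0.9,0],
    [0,-0.06,1.1,0],
    [0,-0.06,1.2,0],
    [0,-0.06,1.2,0]
  ]
}}

```text
clock: 7.02
position: [0.5264, 0.2398, 0.1923]
ee_rot: [0.0, 0.971, 0.241, -0.001]
contact_force: [0.3, -0.8, -2.2]
width: 0.0173
gripper_force: 41.1
```

Request:
{"method": "drive_tool", "body": {
  "rows": [
    [0,0,0,0],
    [0,0,0,0],
    [0,0,0,0],
    [0,0,0,0],
    [0,0,0,0],
    [0,0,0,0],
    [0,0,0,0],
    [0,0,0,0]
  ]
}}

```text
clock: 7.68
position: [0.5269, 0.24, 0.1933]
ee_rot: [-0.0, 0.971, 0.241, 0.0]
contact_force: [-0.1, 1.1, -2.5]
width: 0.0174
gripper_force: 41.1
```

```bash
python3 go.py .5275 .2387 .188 28;  python3 - <<'E'
from h import *
for n in("wrist","scene","top"):
    p,d,i=grab(n); np.savez(f"/tmp/{n}3.npz",p=p,d=d,**{k:np.array(v) for k,v in i.items()})
    if n=="wrist": S=cv2.resize(p[110:320,190:320],None,fx=3,fy=3,interpolation=cv2.INTER_CUBIC)[:600]; cv2.imwrite("pics/w4.png",S[...,::-1])
E
sed -i 's/-.132)<.006/-.1025)<.006/; s/-.232)<.006/-.2025)<.006/; s/>.11)/>.085)/' rel.py; python3 rel.py
```

```text
7.6833 pos [0.5269 0.24   0.1933] ang 27.85 tilt [ 1.e-04  1.e-04 -1.e+00] F [-0.12  1.08 -2.53] w 0.0174 gf 41.113940477371216
units [-0.    0.06  0.21] turn -0.024999999999999998
wrist block 2830 along [542.1 545.7 613.7 613.9] across [ 0.   0.5 65.2 65.7] z [65.4 66.6 67.7]
wrist stoptop 730 along [583.5 585.4 607.1 607.3] across [-43.9 -43.7 -20.8 -20.7] z [101.5 102.6 103.7]
wrist stopall 733 along [583.5 585.4 607.1 607.3] across [-43.9 -43.7 -20.8 -20.7] z [101.5 102.6 103.7]
wrist redtop 3090 along [557.4 558.7 599.5 599.7] across [-40.8 -40.7 -23.4 -23.2] z [200.1 202.3 203.4]
top block 166 along [538.2 538.5 593.5 596.5] across [-0.3 -0.1 65.2 65.7] z [62.1 65.6 69.2]
top stoptop 0
top stopall 0
top redtop 1
scene block 333 along [535.7 537.  610.9 613.7] across [-0.8 -0.5 63.3 65.6] z [62.6 66.6 68.6]
scene stoptop 13 along [545.4 546.1 597.6 597.7] across [-43.9 -43.7 -24.7 -24.4] z [ 98.4 102.6 103.8]
scene stopall 20 along [544.3 544.6 597.5 597.7] across [-44.9 -44.9 -23.8 -23.6] z [ 94.3 100.3 103.6]
scene redtop 41 along [553.4 553.8 585.2 590.7] across [-40.8 -40.4 -26.4 -26. ] z [197.4 201.9 203.9]
21.200000000000003 (525, 239) 575.898267887764 32.97248919740895
21.200000000000003 (527.7, 237.4) 577.8369428389145 30.50438477624246
27.8 (525, 239) 575.871419029153 -33.438133102037824
27.8 (527.7, 237.4) 577.51356903769 -36.112706591299656
```

View pics/w4.png

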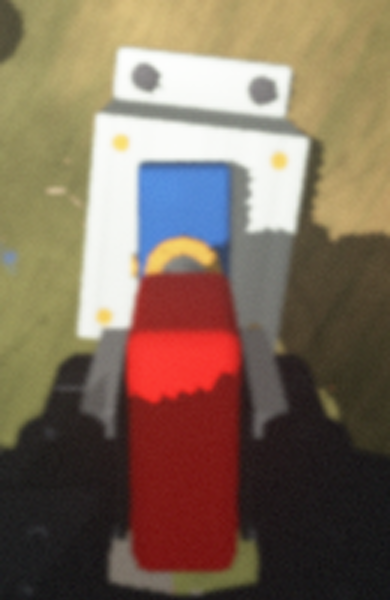

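The stop sits about 1.1 mm off in tool y relative to the block. I'll correct that and descend slightly, watching the force.

Request:
{"method": "drive_tool", "body": {
  "rows": [
    [-0.01,0.04,0,0],
    [-0.01,0.04,0,0],
    [-0.01,0.04,0.08,0],
    [-0.01,0.04,0.08,0],
    [-0.01,0.04,0.08,0],
    [-0.01,0.04,0.08,0],
    [-0.01,0.04,0.08,0],
    [-0.01,0.04,0.08,0]
  ]
}}

```text
clock: 8.5
position: [0.5271, 0.239, 0.1913]
ee_rot: [-0.0, 0.971, 0.241, 0.0]
contact_force: [0.7, 0.0, -1.8]
width: 0.0175
gripper_force: 41.1
```

```bash
python3 go.py .5275 .2387 .188 28;  python3 - <<'E'
from h import *
for n in("wrist","scene","top"):
    p,d,i=grab(n); np.savez(f"/tmp/{n}3.npz",p=p,d=d,**{k:np.array(v) for k,v in i.items()})
E
python3 rel.py | grep wrist
```

```text
8.5 pos [0.5271 0.239  0.1913] ang 27.85 tilt [ 1.e-04  1.e-04 -1.e+00] F [ 0.66  0.01 -1.78] w 0.0175 gf 41.114888191223145
units [0.01 0.02 0.13] turn -0.024999999999999998
wrist block 2876 along [541.6 546.1 613.7 613.9] across [ 0.1  0.6 65.2 65.7] z [65.4 66.6 67.7]
wrist stoptop 735 along [583.2 585.1 606.9 607. ] across [-44.9 -44.7 -21.8 -21.7] z [ 99.4 100.5 101.6]
wrist stopall 737 along [583.2 585.1 606.9 607. ] across [-44.9 -44.7 -21.8 -21.7] z [ 99.4 100.5 101.6]
wrist redtop 3020 along [557.2 558.4 599.  599.4] across [-41.7 -41.7 -24.5 -24.2] z [198.5 200.3 201.4]
```

Request:
{"method": "drive_tool", "body": {
  "rows": [
    [0,0.01,0.04,0],
    [0,0.01,0.08,0],
    [0,0.01,0.12,0],
    [0,0.01,0.16,0],
    [0,0.01,0.19,0],
    [0,0.01,0.22,0],
    [0,0.01,0.22,0],
    [0,0.01,0.22,0]
  ]
}}

```text
clock: 9.32
position: [0.5272, 0.2387, 0.1858]
ee_rot: [-0.0, 0.971, 0.241, -0.0]
contact_force: [0.2, 0.4, -2.1]
width: 0.0172
gripper_force: 41.1
```

Request:
{"method": "drive_tool", "body": {
  "rows": [
    [0,0,0.03,0],
    [0,0,0.06,0],
    [0,0,0.09,0],
    [0,0,0.12,0],
    [0,0,0.15,0],
    [0,0,0.18,0],
    [0,0,0.18,0],
    [0,0,0.18,0]
  ]
}}

```text
clock: 9.98
position: [0.5272, 0.2387, 0.1813]
ee_rot: [-0.0, 0.971, 0.241, -0.0]
contact_force: [0.4, -0.3, -1.6]
width: 0.0175
gripper_force: 41.1
```

The rod is in the bore with no contact force. Continuing down towards stop contact.

Request:
{"method": "drive_tool", "body": {
  "rows": [
    [0,0,0.06,0],
    [0,0,0.12,0],
    [0,0,0.18,0],
    [0,0,0.24,0],
    [0,0,0.3,0],
    [0,0,0.36,0],
    [0,0,0.4,0],
    [0,0,0.4,0]
  ]
}}

```text
clock: 10.65
position: [0.5271, 0.2387, 0.171]
ee_rot: [-0.0, 0.971, 0.241, -0.0]
contact_force: [-0.5, -0.3, -1.7]
width: 0.0173
gripper_force: 41.1
```

Request:
{"method": "drive_tool", "body": {
  "rows": [
    [0,0,0.03,0],
    [0,0,0.06,0],
    [0,0,0.09,0],
    [0,0,0.12,0],
    [0,0,0.15,0],
    [0,0,0.18,0],
    [0,0,0.2,0],
    [0,0,0.2,0]
  ]
}}

```text
clock: 11.32
position: [0.5273, 0.2388, 0.1665]
ee_rot: [-0.0, 0.971, 0.241, 0.0]
contact_force: [-0.4, -0.5, 2.5]
width: 0.0174
gripper_force: 41.9
```

Request:
{"method": "drive_tool", "body": {
  "rows": [
    [0,0,0.03,0],
    [0,0,0.06,0],
    [0,0,0.09,0],
    [0,0,0.12,0],
    [0,0,0.15,0],
    [0,0,0.18,0],
    [0,0,0.2,0],
    [0,0,0.2,0]
  ]
}}

```text
clock: 11.98
position: [0.5274, 0.2388, 0.1611]
ee_rot: [-0.0, 0.971, 0.241, 0.0]
contact_force: [-0.9, 0.9, 2.3]
width: 0.0175
gripper_force: 41.8
```

Request:
{"method": "drive_tool", "body": {
  "rows": [
    [0,0,0.02,0],
    [0,0,0.03,0],
    [0,0,0.05,0],
    [0,0,0.06,0],
    [0,0,0.08,0],
    [0,0,0.08,0],
    [0,0,0.08,0],
    [0,0,0.08,0]
  ]
}}

```text
clock: 12.65
position: [0.5273, 0.2388, 0.1593]
ee_rot: [-0.0, 0.971, 0.241, 0.0]
contact_force: [-0.2, 0.3, 2.7]
width: 0.0172
gripper_force: 41.8
```

Now 2 mm steps until the force rises.

Request:
{"method": "drive_tool", "body": {
  "rows": [
    [0,0,0.01,0],
    [0,0,0.02,0],
    [0,0,0.04,0],
    [0,0,0.05,0],
    [0,0,0.06,0],
    [0,0,0.08,0],
    [0,0,0.08,0],
    [0,0,0.08,0]
  ]
}}

```text
clock: 13.32
position: [0.5273, 0.2388, 0.1572]
ee_rot: [-0.0, 0.971, 0.241, 0.0]
contact_force: [0.7, 0.9, 3.0]
width: 0.0172
gripper_force: 41.8
```

Request:
{"method": "drive_tool", "body": {
  "rows": [
    [0,0,0.01,0],
    [0,0,0.02,0],
    [0,0,0.04,0],
    [0,0,0.05,0],
    [0,0,0.06,0],
    [0,0,0.08,0],
    [0,0,0.08,0],
    [0,0,0.08,0]
  ]
}}

```text
clock: 13.98
position: [0.5273, 0.2387, 0.1552]
ee_rot: [-0.0, 0.971, 0.241, 0.0]
contact_force: [0.2, -1.5, 2.6]
width: 0.0172
gripper_force: 41.8
```

Request:
{"method": "drive_tool", "body": {
  "rows": [
    [0,0,0.01,0],
    [0,0,0.02,0],
    [0,0,0.04,0],
    [0,0,0.05,0],
    [0,0,0.06,0],
    [0,0,0.08,0],
    [0,0,0.08,0],
    [0,0,0.08,0]
  ]
}}

```text
clock: 14.65
position: [0.5273, 0.2387, 0.1532]
ee_rot: [-0.0, 0.971, 0.241, 0.0]
contact_force: [1.2, 0.9, 2.5]
width: 0.0171
gripper_force: 41.8
```

Request:
{"method": "drive_tool", "body": {
  "rows": [
    [0,0,0.01,0],
    [0,0,0.02,0],
    [0,0,0.04,0],
    [0,0,0.05,0],
    [0,0,0.06,0],
    [0,0,0.08,0],
    [0,0,0.08,0],
    [0,0,0.08,0]
  ]
}}

```text
clock: 15.32
position: [0.5273, 0.2388, 0.1512]
ee_rot: [-0.0, 0.971, 0.241, 0.0]
contact_force: [-0.3, 0.7, 4.0]
width: 0.0174
gripper_force: 41.8
```

Request:
{"method": "drive_tool", "body": {
  "rows": [
    [0,0,0.01,0],
    [0,0,0.02,0],
    [0,0,0.03,0],
    [0,0,0.04,0],
    [0,0,0.04,0],
    [0,0,0.04,0],
    [0,0,0.04,0],
    [0,0,0.04,0]
  ]
}}

```text
clock: 15.98
position: [0.5273, 0.2387, 0.1503]
ee_rot: [-0.0, 0.971, 0.241, 0.0]
contact_force: [0.7, 1.5, 3.6]
width: 0.0175
gripper_force: 41.8
```

Request:
{"method": "drive_tool", "body": {
  "rows": [
    [0,0,0.01,0],
    [0,0,0.02,0],
    [0,0,0.04,0],
    [0,0,0.05,0],
    [0,0,0.06,0],
    [0,0,0.06,0],
    [0,0,0.06,0],
    [0,0,0.06,0]
  ]
}}

```text
clock: 16.65
position: [0.5273, 0.2387, 0.1488]
ee_rot: [-0.0, 0.971, 0.241, 0.0]
contact_force: [0.8, 1.0, 2.1]
width: 0.0172
gripper_force: 41.8
```

Still only the sliding stop.

Request:
{"method": "drive_tool", "body": {
  "rows": [
    [0,0,0.01,0],
    [0,0,0.02,0],
    [0,0,0.04,0],
    [0,0,0.05,0],
    [0,0,0.06,0],
    [0,0,0.08,0],
    [0,0,0.08,0],
    [0,0,0.08,0]
  ]
}}

```text
clock: 17.32
position: [0.5272, 0.2387, 0.1467]
ee_rot: [-0.0, 0.971, 0.241, -0.0]
contact_force: [0.4, 0.4, 1.6]
width: 0.0178
gripper_force: 41.8
```

Request:
{"method": "drive_tool", "body": {
  "rows": [
    [0,0,0.01,0],
    [0,0,0.02,0],
    [0,0,0.04,0],
    [0,0,0.05,0],
    [0,0,0.06,0],
    [0,0,0.08,0],
    [0,0,0.08,0],
    [0,0,0.08,0]
  ]
}}

```text
clock: 17.98
position: [0.5273, 0.2388, 0.1447]
ee_rot: [-0.0, 0.971, 0.241, 0.0]
contact_force: [0.8, 1.8, 3.1]
width: 0.0178
gripper_force: 41.8
```

Request:
{"method": "drive_tool", "body": {
  "rows": [
    [0,0,0.01,0],
    [0,0,0.02,0],
    [0,0,0.04,0],
    [0,0,0.05,0],
    [0,0,0.06,0],
    [0,0,0.08,0],
    [0,0,0.08,0],
    [0,0,0.08,0]
  ]
}}

```text
clock: 18.65
position: [0.5273, 0.2388, 0.1435]
ee_rot: [-0.0, 0.971, 0.241, 0.0]
contact_force: [0.0, 1.4, 7.0]
width: 0.0176
gripper_force: 42.4
```

It has bottomed out: the force is rising and the travel has stopped short. Pressing slightly more and holding.

Request:
{"method": "drive_tool", "body": {
  "rows": [
    [0,0,0.01,0],
    [0,0,0.02,0],
    [0,0,0.03,0],
    [0,0,0.03,0],
    [0,0,0.03,0],
    [0,0,0.03,0],
    [0,0,0.03,0],
    [0,0,0.03,0]
  ]
}}

```text
clock: 19.32
position: [0.5273, 0.2388, 0.1434]
ee_rot: [-0.0, 0.971, 0.241, 0.001]
contact_force: [-1.5, 1.4, 10.9]
width: 0.0169
gripper_force: 42.9
```

Request:
{"method": "drive_tool", "body": {
  "rows": [
    [0,0,0,0],
    [0,0,0,0],
    [0,0,0,0],
    [0,0,0,0],
    [0,0,0,0],
    [0,0,0,0],
    [0,0,0,0],
    [0,0,0,0]
  ]
}}

```text
clock: 19.98
position: [0.5273, 0.2388, 0.1435]
ee_rot: [-0.0, 0.971, 0.241, 0.001]
contact_force: [-1.7, 0.7, 10.1]
width: 0.0175
gripper_force: 42.9
```

The position stayed put while the force rose to about 12 N, so the rod is on the bottom, and it was held for over 1 s. I'll ease off, loosen and open.

Request:
{"method": "drive_tool", "body": {
  "rows": [
    [0,0,-0.01,0],
    [0,0,-0.02,0],
    [0,0,-0.03,0],
    [0,0,-0.04,0],
    [0,0,-0.04,0],
    [0,0,-0.04,0],
    [0,0,-0.04,0],
    [0,0,-0.04,0]
  ],
  "newtons": 20
}}

```text
clock: 20.65
position: [0.5273, 0.2387, 0.1435]
ee_rot: [-0.0, 0.971, 0.241, 0.0]
contact_force: [0.4, 0.4, 5.9]
width: 0.0172
gripper_force: 42.1
```

Request:
{"method": "drive_tool", "body": {
  "rows": [
    [0,0,0,0],
    [0,0,0,0],
    [0,0,0,0],
    [0,0,0,0],
    [0,0,0,0],
    [0,0,0,0],
    [0,0,0,0],
    [0,0,0,0]
  ],
  "grip": 26
}}

```text
clock: 21.32
position: [0.5272, 0.2387, 0.143]
ee_rot: [0.0, 0.971, 0.241, -0.0]
contact_force: [0.3, 0.3, -0.1]
width: 0.0259
gripper_force: 0.0
```

Request:
{"method": "drive_tool", "body": {
  "rows": [
    [0,0,0,0],
    [0,0,0,0],
    [0,0,0,0],
    [0,0,0,0],
    [0,0,0,0],
    [0,0,0,0],
    [0,0,0,0],
    [0,0,0,0]
  ],
  "grip": 50
}}

```text
clock: 21.98
position: [0.5272, 0.2387, 0.143]
ee_rot: [-0.0, 0.971, 0.241, -0.0]
contact_force: [0.1, -0.2, 0.4]
width: 0.0496
gripper_force: 0.0
```

Request:
{"method": "drive_tool", "body": {
  "rows": [
    [0,0,-0.3,0],
    [0,0,-0.8,0],
    [0,0,-1.3,0],
    [0,0,-1.9,0],
    [0,0,-2.5,0],
    [0,0,-3.1,0],
    [0,0,-3.7,0],
    [0,0,-4.0,0]
  ]
}}

```text
clock: 22.65
position: [0.5281, 0.239, 0.2457]
ee_rot: [-0.0, 0.971, 0.241, 0.002]
contact_force: [-0.1, -0.7, 0.1]
width: 0.0499
gripper_force: 0.0
```

Request:
{"method": "drive_tool", "body": {
  "rows": [
    [0,0,0,0],
    [0,0,0,0],
    [0,0,0,0],
    [0,0,0,0],
    [0,0,0,0],
    [0,0,0,0],
    [0,0,0,0],
    [0,0,0,0]
  ]
}}

```text
clock: 23.32
position: [0.5271, 0.2387, 0.2428]
ee_rot: [-0.0, 0.971, 0.241, -0.0]
contact_force: [-0.1, 0.1, 0.1]
width: 0.05
gripper_force: 0.0
```

```bash
python3 - <<'E'
from h import *
for n in("wrist","scene"):
    p,d,i=grab(n); np.savez(f"/tmp/{n}3.npz",p=p,d=d,**{k:np.array(v) for k,v in i.items()})
    if n=="scene": S=cv2.resize(p[130:250,140:300],None,fx=4,fy=4,interpolation=cv2.INTER_CUBIC); cv2.imwrite("pics/sc5.png",S[...,::-1])
E
sed -i 's/-.1025)<.006/-.078)<.006/; s/-.2025)<.006/-.152)<.006/; s/>.085)/>.072)/' rel.py; python3 rel.py|grep -v top\ ; python3 go.py .5 .2 .2 28|head -1
```

```text
wrist block 2248 along [540.2 541.4 613.6 613.9] across [ 0.   0.6 65.1 65.7] z [65.4 66.6 67.7]
wrist stopall 284 along [591.5 591.7 605.9 605.9] across [-45.5 -44.5 -22.8 -22.8] z [77.6 78.7 79.7]
scene block 246 along [534.2 536.3 611.1 615.7] across [-1.5 -0.8 64.8 66.6] z [62.  66.7 68.9]
scene stopall 23 along [546.4 546.9 602.7 603.4] across [-46.1 -45.9 -23.3 -23. ] z [73.9 78.  80.3]
21.200000000000003 (525, 239) 575.898267887764 32.97248919740895
21.200000000000003 (527.7, 237.4) 577.8369428389145 30.50438477624246
27.8 (525, 239) 575.871419029153 -33.438133102037824
27.8 (527.7, 237.4) 577.51356903769 -36.112706591299656
23.4167 pos [0.5272 0.2387 0.2429] ang 27.85 tilt [-1.e-04  0.e+00 -1.e+00] F [-0.07  0.61 -0.02] w 0.0499 gf 0.0
```

View pics/sc5.png

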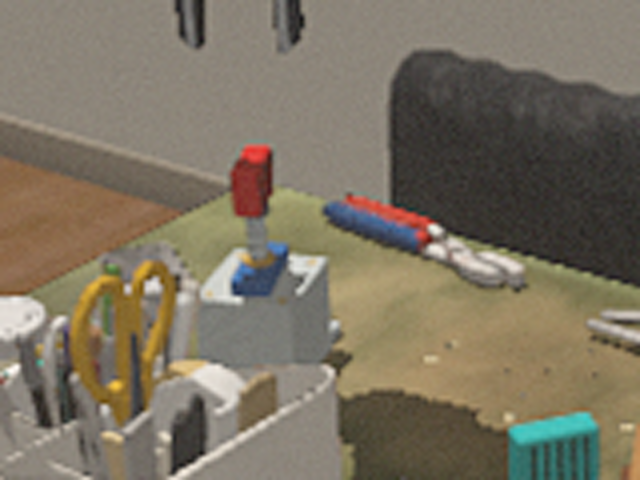

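The gauge stands upright in the block with the stop's top 12.1 mm above the block face, so the stop is flat on it. The gripper is well clear. Handing in.

```bash
python3 -c "
from rig import order; print(order.sign_off())"
```

```text
the job is handed in; nothing more can be done
None
```

The gauge stands released and upright in the bore, with its rod on the bottom at about 44 mm and the blue stop flat on the block; I handed the job in at about 23 s of the 51 s, but the hand-in gave no pass or fail result.

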